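Hold the gear cover over its housing ready for bolting

ROBOT

A 7-joint arm with a two-finger parallel gripper is mounted at the origin on the work surface. World frame = base frame: x ahead of the robot, y to its left, z up, the work surface at z = 0. Lengths are in m, angles in rad, forces in N, time in s.
With the tool pointing down it reaches from about 0.425 to 0.875 m from the base axis. Payload 8.4 kg.
Tool frame: the origin (TCP) lies midway between the tips of the shut fingers; the grasp point (between the pads) lies 19 mm behind it; z points along the fingers, y is the line along which they close (so a half turn about z gives the same grasp; the last joint's range is limited). The gripper opens to 87 mm and grips with 3 to 60 N. Pads are 19 mm wide; open, the fingers measure 117 mm over their backs; the gripper's body (75 mm by 190 mm) begins 51 mm behind the grasp point.
Start: joints at [-1.22, 0.333, 0.04, 1.465, -0.013, 1.343, -0.059], TCP at [0.283, 0.585, 0.223] pointing down, gripper open.
Joint ranges: [-2.58, 2.58], [-0.38, 2.09], [-1.3, 1.39], [0.25, 2.4], [-1.5, 4.64], [0.08, 2.09], [-2.65, 2.65]. Speed limits (rad/s): [2.22, 2.22, 2.79, 2.79, 3.14, 3.14, 3.14].

INTERFACE

Orientations are given as a unit quaternion [w, x, y, z].
In Python, from rig import robot gives the robot as it stands. The module is installed in compiled form; this text tells all that it offers.
- The arm moves only by the tool arm_command, never from a script. Its arguments are lists of equal length, an entry for each row: "offset": the shift along the world's x, y, z in mm, a list of three; "delta_rot": the turn, a rotation vector about the world's x, y, z in degrees, a list of three. A call has 1 to 10 rows; each row shifts and turns the commanded pose from where the row before left it; what a row does not reach is not made up. A row lasts 1/10 s, in which the tool goes at most 50 mm and 8.59 degrees, less where a joint would pass 70% of its speed; a pose out of reach is approached as far as the arm can. A call is refused whole if a number of a shift passes 50 or a number of a turn 8.59, either way. A call with a gripper value outside its range is refused whole. "claw" is the opening, from -1 (shut) to 1 (fully open), set as the call begins (left out, the last holds). The fingers move at their own pace and stop on an object; the grip force is fixed at half the most. Time passes only in rows, so rows that do not move let the fingers close. It gives the time, the measured TCP pose, the force, the opening and the grip force at its end, in the units of the state.
- robot.get_state(): the state, without advancing time (a new reading comes with each control period).
- robot.grab_frame(name): name is "side" or "top"; returns a dict with "pixels" (400x640x3 uint8, red, green, blue), "range_z" (400x640 float32, m along the optical axis (not along the pixel's ray), 0 where there is no reading), "fx", "fy", "cx", "cy" (pixels), "pose" (4x4, takes a point from camera to world coordinates). Camera axes: x right, y up, looking along -z (the intrinsics and any distortion apply to the point x, -y, -z); pixel columns grow to the right and rows downward; lengths in m; the calibration is good to about 2 mm. A picture is of the moment at which its call begins.
- robot.close_job(): hands the job in; it is judged then, once.
The state is a dict: "t": time; "q": joint angles; "qd": joint speeds; "tau": joint torques, N m; "tcp_pos": TCP position; "tool_rot": TCP orientation; "force": force on the tool from outside, world axes, zero at the start; "ft_torque": the same for the moment, N m; "finger_gap": opening from 0.0 (shut) to 1.0 (fully open); "gripper_force": force on a finger pad.
Only numpy, scipy, OpenCV 4.12 (cv2) and the standard library are available. Lean on these libraries where they do the work, as an engineer would, in place of code of your own. Each camera call takes 0.05 s, during which the arm holds its last target. There are 200 camera calls.

TASK

Take the T-shaped, three-hole cover out of the cluttered parts tray by its grip block and hold it level, about 15 mm above the top face of the gear housing, with each of its three holes centred over its threaded hole (two-hole side over the two-hole side) so that the bolts can be started. Finish while still holding it there, still and not touching the housing; never knock it against the housing or rest it there, and leave the other parts in the tray and the tools on the bench where they are.

Things in the scene. Friction and masses are not known exactly. Their poses are not given: they have to be found in the camera images.
- cover: The three-hole cover: T-shaped stepped aluminium plate, 8 mm thick, about 0.22 kg, lying flat in the tray. Along its x: crossbar 88 mm wide (x -43 to -13 mm), middle 56 mm wide (to x 29), lug 30 mm wide (to x 59). Three 16 mm holes. A grip block stands on it (see cover_grip). Origin: plate's underside, under the block's centre, near the centre of mass; z up.
- cover_grip (a point): Centre of the cover's solid upright grip block, 25 mm above the plate's underside; the block is 40 mm (cover's x) by 24 mm (y) by 34 mm tall, its top 42 mm above the underside: grip it across its 24 mm
- cover_hole0 (a point): centre of the cover's hole in the crossbar at x -28, y +29 mm, at the underside of the plate; belongs over housing_hole0
- cover_hole1 (a point): centre of the cover's hole in the crossbar at x -28, y -29 mm, at the underside of the plate; belongs over housing_hole1
- cover_hole2 (a point): centre of the cover's hole in the narrow lug at x +44, y 0 mm, at the underside of the plate; belongs over housing_hole2
- housing: Gear housing fixed to the bench: grey cast block, foot 132 x 118 mm, flat aluminium top face 118 (x) x 104 mm (y), 64 mm above the bench, with a 38 x 44 mm opening showing a brass gear and three dark 10 mm threaded holes around it. Origin: on the bench, right below where the cover's origin belongs (block's middle is 8 mm to +x); its x, y, z match the cover's when that is the right way round
- housing_face (a point): point on the housing's top face directly above its origin (64 mm above the bench)
- housing_hole0 (a point): mouth of the threaded hole at the housing's x -28, y +29 mm, on the top face
- housing_hole1 (a point): mouth of the threaded hole at the housing's x -28, y -29 mm, on the top face
- housing_hole2 (a point): mouth of the lone threaded hole at the housing's x +44, y 0 mm, on the top face
- tray: Open black plastic parts tray, fixed to the bench, 260 mm (x) by 320 mm (y), walls 35 mm high and 5 mm thick, floor 5 mm thick. Origin: centre of its underside. It stands left or right on the bench, the housing on the other side.
- square_cover: The wrong cover: a rectangular aluminium plate 100 by 84 by 8 mm with four 16 mm holes and the same 40 by 24 by 34 mm grip block; also flat in the tray. Origin: underside, under the block.
- bolt_a: dark steel bolt with a nut on its end lying in the tray, 60 mm long, 18 mm high; origin under its middle
- bolt_b: a second such bolt lying in the tray
- bearing: small steel bearing ring in the tray, 32 mm across, 12 mm high; origin underside centre
- screwdriver: red-handled screwdriver, 180 mm long, lying on the bench between tray and housing; its length along its x
- wrench: steel wrench, 170 mm long, lying crosswise at the back of the bench; its length along its x
- flashlight: black flashlight, about 190 mm long and 48 mm thick, lying at the back of the bench; its length along its x
- spray_can: blue spray can, 52 mm across, 130 mm tall, standing at the back of the bench; origin underside centre
There are look-alikes about, which are no part of the job. What is shaped like the spray_can but white is not meant.

How it is judged:
On the way:
1. the three-hole cover has been lifted clear of the tray by the fingers (z of cover in the frame of tray above 0.05 m and contact force between cover and the fingers above 1 N and contact force between cover and tray below 0.2 N), for 0.2 s.
At the end, for the whole second after the job is handed in: The program ends with the fingers holding the three-hole cover: each cover hole within 4 mm horizontally of its own threaded hole, the underside of the plate 6 to 30 mm above the housing's top face, tilted less than 0.08 rad, slower than 20 mm/s, and nothing but the gripper carrying or touching it (horizontal distance between cover_hole0 and housing_hole0 below 0.004 m and horizontal distance between cover_hole1 and housing_hole1 below 0.004 m and horizontal distance between cover_hole2 and housing_hole2 below 0.004 m and z of cover in the frame of housing_face between 0.006 and 0.03 m and angle between cover's own z axis and vertical below 0.08 rad and linear speed of cover below 0.02 m/s and contact force between cover and the fingers above 1 N and contact force between cover and housing below 0.2 N and contact force between cover and tray below 0.2 N and contact force between cover and square_cover below 0.2 N and contact force between cover and bolt_a below 0.2 N and contact force between cover and bolt_b below 0.2 N and contact force between cover and bearing below 0.2 N and contact force between cover and screwdriver below 0.2 N and contact force between cover and wrench below 0.2 N and contact force between cover and flashlight below 0.2 N and contact force between cover and spray_can below 0.2 N); the arm keeps its last pose, push and grip.
It fails at once if the cover is knocked against or rested on the housing (more than 6 N) (contact force between cover and housing above 6 N).
It fails at once if another part in the tray or a tool on the bench is moved by more than 60 mm (distance of any of square_cover, bolt_a, bolt_b, bearing, screwdriver, wrench, flashlight, spray_can from where it was at the start of the episode above 0.06 m).
It also fails if it takes over 38 s, if anything falls off the work surface, if the arm or the gripper's body presses on something with over 40 N, if the wrist force passes 120 N, or if a joint passes its speed limit or range.

## Working session

There is one attempt and no reset: what is moved stays moved. The work goes in short steps, Python scripts to look and compute and a tool call to move; the robot and the scene stay as the last step left them, time stands still between calls to the robot, and variables do not carry over. Pictures are saved under pics/ and viewed, at most 10 in all, crops included, and the job is handed in when it is done.

Besides the shell and the picture viewer there is one more tool, called after ">>>" as name(argument=value, ...), one argument or row to a line, values as JSON. arm_command: Moves the arm, as the interface text tells. Its arguments: {"type":"object","properties":{"offset":{"type":"array"},"delta_rot":{"type":"array"},"claw":{"type":"number"}},"required":["offset","delta_rot"]}

```bash
mkdir -p pics
cat > h.py <<'E'
import numpy as np,cv2
from rig import robot
def grab(n,f=None):
    d=robot.grab_frame(n)
    np.savez(f'{n}.npz',**d)
    if f: cv2.imwrite('pics/'+f,d['pixels'][:,:,::-1])
    return d
def world(d,u,v,z=None):
    u=np.atleast_1d(np.asarray(u,float));v=np.atleast_1d(np.asarray(v,float))
    r=np.stack([(u-d['cx'])/d['fx'],-(v-d['cy'])/d['fy'],-np.ones_like(u)],-1)
    P=d['pose'];w=r@P[:3,:3].T;o=P[:3,3]
    if z is None: s=d['range_z'][v.astype(int),u.astype(int)]
    else: s=(z-o[2])/w[:,2]
    return o+w*s[:,None]
E
python3 - <<'E'
from h import *
for n in('top','side'):
    d=grab(n,n+'0.png'); print(n,d['fx'],d['cx'],d['cy'],d['pose'].round(3).tolist(),[k for k in d])
s=robot.get_state();print(s['t'],s['tcp_pos'],s['tool_rot'],s['finger_gap'])
E
```

```text
top 413.0650559636229 319.4447054941818 191.11739093043616 [[-0.008, 0.986, -0.166, 0.432], [-1.0, -0.007, 0.008, -0.003], [0.007, 0.166, 0.986, 1.155], [0.0, 0.0, 0.0, 1.0]] ['pixels', 'range_z', 'fx', 'fy', 'cx', 'cy', 'pose']
side 435.44852029575725 320.3235514249835 206.94970768615485 [[0.817, 0.388, -0.426, 0.195], [-0.577, 0.561, -0.594, -0.595], [0.008, 0.731, 0.682, 0.743], [0.0, 0.0, 0.0, 1.0]] ['pixels', 'range_z', 'fx', 'fy', 'cx', 'cy', 'pose']
0.1 [0.28245263 0.5849566  0.22175207] [-1.03633606e-04  2.23004786e-01  9.74817080e-01 -7.18318162e-04] 0.9991509946849754
```

View pics/top0.png

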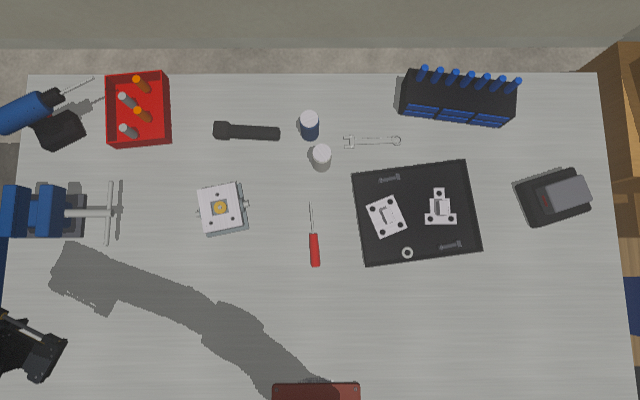

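View pics/side0.png

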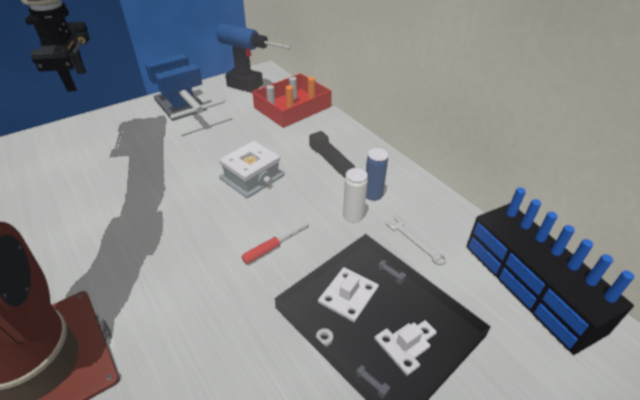

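The top view shows two candidates in the tray. At (440,207) is a T-shaped plate with 3 holes, its lug pointing up in the image. At (387,217) is a rectangular plate with 4 holes. The T-shaped one fits the description. The housing is at (222,208), and the screwdriver at (314,240) lies between it and the tray. I'll confirm with an enlarged crop of the cover and housing.

Run:
```python
from h import *
d=dict(np.load('top.npz'));im=d['pixels'][:,:,::-1]
a=cv2.resize(im[175:240,410:475],None,fx=6,fy=6,interpolation=cv2.INTER_CUBIC)
b=cv2.resize(im[175:240,190:255],None,fx=6,fy=6,interpolation=cv2.INTER_CUBIC)
cv2.imwrite('pics/crop1.png',np.hstack([a,b]))
for n,(u,v) in dict(grip=(440,207),plate=(430,219),house=(207,200),bench=(280,300),tray=(400,250)).items(): print(n,world(d,u,v).round(4))
```

```text
grip [[ 0.572  -0.3389  0.0473]]
plate [[ 0.5437 -0.3215  0.006 ]]
house [[0.5936 0.2879 0.0615]]
bench [[0.327  0.0964 0.0006]]
tray [[ 0.4586 -0.2344  0.0039]]
```

View pics/crop1.png

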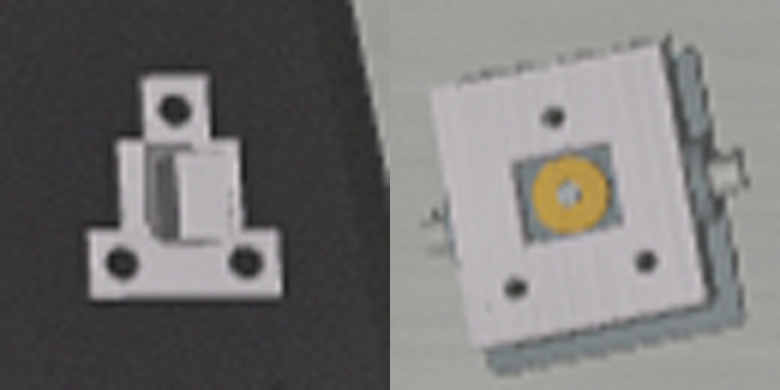

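The crop confirms it. The T-cover on the left has holes at crop (174,109), (122,263) and (246,263). The housing on the right has its lone hole at (553,117) and its pair at (515,288) and (646,261). Both lugs point to roughly world +x. Next I'll compute the poses.

```bash
cat >> h.py <<'E'
M=np.array([[-28,29],[-28,-29],[44,0]])/1000.
def fit(W):
    W=np.asarray(W)[:,:2];a=M-M.mean(0);b=W-W.mean(0)
    th=np.arctan2((a[:,0]*b[:,1]-a[:,1]*b[:,0]).sum(),(a*b).sum())
    R=np.array([[np.cos(th),-np.sin(th)],[np.sin(th),np.cos(th)]])
    o=W.mean(0)-R@M.mean(0)
    return o,np.degrees(th),np.linalg.norm(W-(M@R.T+o),axis=1)*1000
def cen(d,u,v,r=6):
    g=cv2.cvtColor(d['pixels'],cv2.COLOR_RGB2GRAY).astype(float)
    u0,v0=int(round(u)),int(round(v));p=g[v0-r:v0+r+1,u0-r:u0+r+1]
    hi=np.percentile(p,80);lo=p[r-2:r+3,r-2:r+3].min()
    w=np.clip((hi-p)/(hi-lo)-.3,0,1)
    k=cv2.connectedComponents((w>0).astype(np.uint8))[1];yy,xx=np.mgrid[-r:r+1,-r:r+1]
    c=[k[j,i] for j in range(r-1,r+2) for i in range(r-1,r+2) if k[j,i]][0];w=w*(k==c)
    return u0+(w*xx).sum()/w.sum(),v0+(w*yy).sum()/w.sum()
E
python3 - <<'E'
from h import *
d=dict(np.load('top.npz'))
c=lambda x,y,ox:(ox+x/6-.4,175+y/6-.4)
for name,ps,ox,z,r in(('cover',[(122,263),(246,263),(174,109)],410,.013,4),('house',[(515-390,288),(646-390,261),(553-390,117)],190,.064,4)):
    q=[cen(d,*c(x,y,ox),r=r) for x,y in ps];print(name,np.round(q,1).tolist(),[np.round(c(x,y,ox),1).tolist() for x,y in ps])
    print(fit([world(d,u,v,z)[0] for u,v in q]))
# grip block top, by depth
def top(d,box,z0,z1):
    vv,uu=np.mgrid[box[2]:box[3],box[0]:box[1]]
    P=world(d,uu.ravel(),vv.ravel());m=(P[:,2]>z0)&(P[:,2]<z1);P=P[m]
    print(m.sum(),P.mean(0).round(4),cv2.minAreaRect((P[:,:2]*1000).astype(np.float32)))
top(d,(425,460,185,228),.043,.055)
top(d,(190,255,175,240),.058,.07)
d=dict(np.load('side.npz'));top(d,(370,445,310,380),.043,.055);top(d,(210,290,130,200),.06,.07)
s=cv2.resize(d['pixels'][130:200,215:285,::-1],None,fx=5.5,fy=5.5,interpolation=cv2.INTER_CUBIC)
t=cv2.resize(d['pixels'][310:380,370:440,::-1],None,fx=5.5,fy=5.5,interpolation=cv2.INTER_CUBIC)
cv2.imwrite('pics/crop2.png',np.hstack([t,s]))
E
```

```text
cover [[429.8, 218.5], [450.5, 218.2], [438.7, 192.9]] [[429.9, 218.4], [450.6, 218.4], [438.6, 192.8]]
(array([ 0.57251611, -0.34789819]), np.float64(0.1766549489314743), array([0.16563525, 0.20686621, 0.15247494]))
house [[210.6, 222.6], [232.2, 218.1], [216.9, 194.1]] [[210.4, 222.6], [232.3, 218.1], [216.8, 194.1]]
(array([0.56600291, 0.25275329]), np.float64(11.372145869431721), array([0.02512032, 0.07498395, 0.05269292]))
119 [ 0.5718 -0.3476  0.0466] ((572.2247314453125, -348.12078857421875), (38.87458801269531, 23.641094207763672), 0.7045120596885681)
1520 [0.5729 0.2543 0.0638] ((573.6290893554688, 254.72080993652344), (119.03412628173828, 104.7680435180664), 11.628838539123535)
280 [ 0.5721 -0.3502  0.0473] ((572.9309692382812, -349.1365966796875), (24.331153869628906, 40.37112808227539), 89.79695129394531)
1098 [0.5729 0.2501 0.0653] ((575.2412109375, 253.67420959472656), (120.79344940185547, 110.50639343261719), 11.733291625976562)
```

View pics/crop2.png

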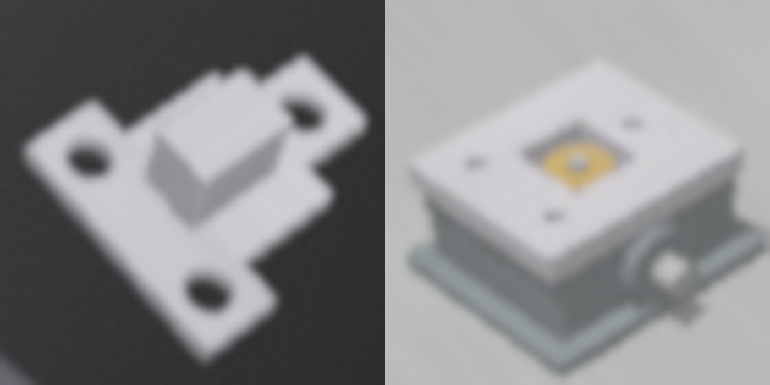

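Crop 2, the side view, matches the top view: T-cover left, housing right. The estimates are:
- **Cover:** (0.5725, -0.348), yaw about 0.3°.
- **Housing:** (0.566, 0.253), yaw about 11.4°.

The tool's y axis must turn from 64° to 90°, so I'll start moving.

>>> arm_command(
  offset=[
    [20, -30, 0],
    [24, -40, 0],
    [24, -40, 0],
    [24, -40, 0],
    [24, -40, 0],
    [24, -40, 0],
    [24, -40, 0],
    [24, -40, 0],
    [24, -40, 0],
    [24, -40, 0],
  ],
  delta_rot=[
    [0, 0, 1.3],
    [0, 0, 1.3],
    [0, 0, 1.3],
    [0, 0, 1.3],
    [0, 0, 1.3],
    [0, 0, 1.3],
    [0, 0, 1.3],
    [0, 0, 1.3],
    [0, 0, 1.3],
    [0, 0, 1.3],
  ],
  claw=0.2,
)

```text
t: 1.1
tcp_pos: [0.5191, 0.1935, 0.2224]
tool_rot: [-0.0, 0.111, 0.994, -0.0]
force: [0.6, -0.3, -0.5]
finger_gap: 0.597
gripper_force: 0.0
```

>>> arm_command(
  offset=[
    [5, -46, 0],
    [5, -46, 0],
    [5, -46, 0],
    [5, -46, 0],
    [5, -46, 0],
    [5, -46, 0],
    [5, -46, 0],
    [5, -46, 0],
    [5, -46, 0],
    [5, -46, 0],
  ],
  delta_rot=[
    [0, 0, 1.3],
    [0, 0, 1.3],
    [0, 0, 1.3],
    [0, 0, 1.3],
    [0, 0, 1.3],
    [0, 0, 1.3],
    [0, 0, 1.3],
    [0, 0, 1.3],
    [0, 0, 1.3],
    [0, 0, 1.3],
  ],
)

```text
t: 2.1
tcp_pos: [0.5685, -0.2663, 0.2223]
tool_rot: [-0.0, -0.003, 1.0, 0.0]
force: [0.8, -0.7, -0.4]
finger_gap: 0.604
gripper_force: 0.0
```

>>> arm_command(
  offset=[
    [0, -40, 0],
    [0, -30, 0],
    [0, -10, 0],
    [0, 0, 0],
  ],
  delta_rot=[
    [0, 0, 0],
    [0, 0, 0],
    [0, 0, 0],
    [0, 0, 0],
  ],
)

```text
t: 2.5
tcp_pos: [0.5678, -0.3462, 0.2219]
tool_rot: [-0.001, -0.001, 1.0, -0.0]
force: [0.7, 1.0, -0.3]
finger_gap: 0.596
gripper_force: 0.0
```

```bash
cat >> h.py <<'E'
def st():
    from scipy.spatial.transform import Rotation as R
    s=robot.get_state();w,x,y,z=s['tool_rot'];m=R.from_quat([x,y,z,w]).as_matrix()
    print('t',round(s['t'],2),'tcp',np.round(s['tcp_pos'],4),'yhead',np.degrees(np.arctan2(m[1,1],m[0,1])).round(2),'z',m[:,2].round(4),'gap',round(s['finger_gap'],3),'F',np.round(s['force'],1),'gf',np.round(s['gripper_force'],1),'q',np.round(s['q'],2))
    return s
E
python3 -c "
from h import *
st()"
```

```text
t 2.5 tcp [ 0.5678 -0.3462  0.2219] yhead 90.07 z [-1.3e-03 -4.0e-04 -1.0e+00] gap 0.596 F [ 0.7  1.  -0.3] gf 0.0 q [ 0.02  0.41  0.64  1.45 -0.24  1.36  2.24]
```

>>> arm_command(
  offset=[
    [4.5, -2, -30],
    [0, 0, -40],
    [0, 0, -40],
    [0, 0, -30],
    [0, 0, -20],
    [0, 0, -15],
    [0, 0, -10],
    [0, 0, 0],
  ],
  delta_rot=[
    [0, 0, 0.2],
    [0, 0, 0],
    [0, 0, 0],
    [0, 0, 0],
    [0, 0, 0],
    [0, 0, 0],
    [0, 0, 0],
    [0, 0, 0],
  ],
)

```text
t: 3.3
tcp_pos: [0.5731, -0.3454, 0.0367]
tool_rot: [-0.001, -0.004, 1.0, 0.0]
force: [-0.4, -0.7, -0.1]
finger_gap: 0.598
gripper_force: 0.0
```

Run:
```python
from h import *
st()
d=grab('side')
a=cv2.resize(d['pixels'][270:390,330:470,::-1],None,fx=5,fy=5,interpolation=cv2.INTER_CUBIC);cv2.imwrite('pics/near.png',a)
```

```text
t 3.3 tcp [ 0.5731 -0.3454  0.0367] yhead 90.48 z [-0.0011  0.001  -1.    ] gap 0.598 F [-0.4 -0.7 -0.1] gf 0.0 q [ 0.06  0.58  0.57  1.63 -0.34  1.04  2.31]
```

View pics/near.png

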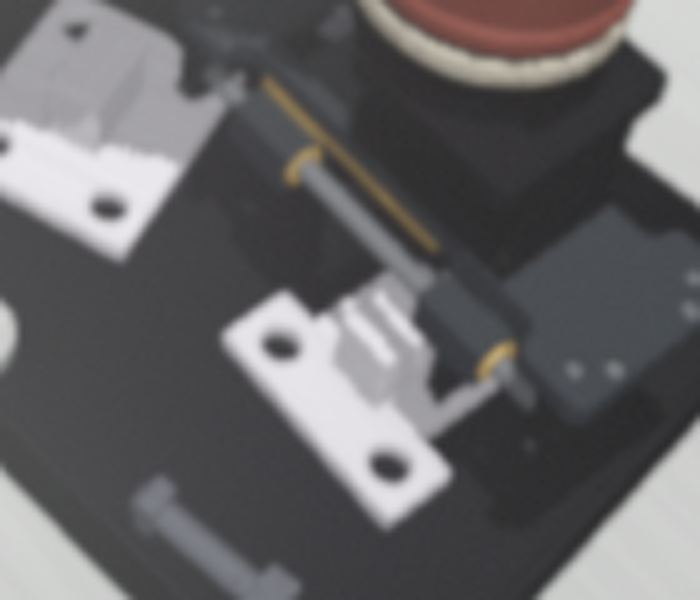

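The block at about (385,345) sits between the fingers, and the tips straddle it cleanly. I'll descend the rest of the way and grip.

>>> arm_command(
  offset=[
    [0, -2.5, -8],
    [0, 0, -7],
    [0, 0, -3],
    [0, 0, 0],
  ],
  delta_rot=[
    [0, 0, -0.2],
    [0, 0, 0],
    [0, 0, 0],
    [0, 0, 0],
  ],
)

```text
t: 3.75
tcp_pos: [0.5728, -0.3491, 0.019]
tool_rot: [-0.0, -0.002, 1.0, 0.0]
force: [0.6, 0.3, 0.9]
finger_gap: 0.601
gripper_force: 0.0
```

>>> arm_command(
  offset=[
    [0, 0, 0],
    [0, 0, 0],
    [0, 0, 0],
    [0, 0, 0],
    [0, 0, 0],
    [0, 0, 0],
    [0, 0, 0],
  ],
  delta_rot=[
    [0, 0, 0],
    [0, 0, 0],
    [0, 0, 0],
    [0, 0, 0],
    [0, 0, 0],
    [0, 0, 0],
    [0, 0, 0],
  ],
  claw=-1,
)

```text
t: 4.45
tcp_pos: [0.5732, -0.3492, 0.0197]
tool_rot: [0.0, -0.002, 1.0, -0.0]
force: [0.9, -0.6, 1.6]
finger_gap: 0.273
gripper_force: 30.0
```

The fingers hold 24 mm at 30 N, as expected for the block. Next is a gentle lift and a check.

>>> arm_command(
  offset=[
    [0, 0, 5],
    [0, 0, 10],
    [0, 0, 20],
    [0, 0, 30],
    [0, 0, 30],
    [0, 0, 30],
    [0, 0, 25],
    [0, 0, 10],
    [0, 0, 0],
    [0, 0, 0],
  ],
  delta_rot=[
    [0, 0, 0],
    [0, 0, 0],
    [0, 0, 0],
    [0, 0, 0],
    [0, 0, 0],
    [0, 0, 0],
    [0, 0, 0],
    [0, 0, 0],
    [0, 0, 0],
    [0, 0, 0],
  ],
)

```text
t: 5.45
tcp_pos: [0.5727, -0.3487, 0.1784]
tool_rot: [-0.001, -0.002, 1.0, 0.0]
force: [0.3, 0.4, -3.9]
finger_gap: 0.273
gripper_force: 30.0
```

```bash
python3 -c "
from h import *
st()"
```

```text
t 5.45 tcp [ 0.5727 -0.3487  0.1784] yhead 90.23 z [-1.2e-03  7.0e-04 -1.0e+00] gap 0.273 F [ 0.3  0.4 -3.9] gf 30.0 q [ 0.03  0.45  0.62  1.49 -0.27  1.29  2.25]
```

>>> arm_command(
  offset=[
    [0, 10, 0],
    [0, 20, 0],
    [0, 30, 0],
    [0, 35, 0],
    [0, 35, 0],
    [0, 35, 0],
    [0, 35, 0],
    [0, 35, 0],
    [0, 35, 0],
    [0, 35, 0],
  ],
  delta_rot=[
    [0, 0, 0],
    [0, 0, 0],
    [0, 0, 0],
    [0, 0, 0],
    [0, 0, 0],
    [0, 0, 0],
    [0, 0, 0],
    [0, 0, 0],
    [0, 0, 0],
    [0, 0, 0],
  ],
)

```text
t: 6.45
tcp_pos: [0.572, -0.0419, 0.1784]
tool_rot: [-0.001, -0.002, 1.0, 0.0]
force: [0.6, -0.1, -2.9]
finger_gap: 0.275
gripper_force: 30.0
```

>>> arm_command(
  offset=[
    [0, 35, 0],
    [0, 35, 0],
    [0, 35, 0],
    [-1, 35, 0],
    [-1, 35, 0],
    [-1, 35, 0],
    [-1, 35, 0],
    [-1, 25, 0],
    [-1, 20, 0],
    [0, 7, 0],
  ],
  delta_rot=[
    [0, 0, 1],
    [0, 0, 1.5],
    [0, 0, 1.5],
    [0, 0, 1.5],
    [0, 0, 1.5],
    [0, 0, 1.5],
    [0, 0, 1.5],
    [0, 0, 1.2],
    [0, 0, 0],
    [0, 0, 0],
  ],
)

```text
t: 7.45
tcp_pos: [0.5662, 0.2551, 0.1788]
tool_rot: [-0.001, -0.101, 0.995, -0.0]
force: [-0.6, 0.4, -3.3]
finger_gap: 0.271
gripper_force: 30.0
```

>>> arm_command(
  offset=[
    [0, 0, 0],
    [0, 0, 0],
    [0, 0, 0],
  ],
  delta_rot=[
    [0, 0, 0],
    [0, 0, 0],
    [0, 0, 0],
  ],
)

```text
t: 7.75
tcp_pos: [0.5677, 0.2508, 0.1797]
tool_rot: [0.0, -0.098, 0.995, -0.0]
force: [0.5, 0.7, -2.3]
finger_gap: 0.273
gripper_force: 30.0
```

Run:
```python
from h import *
st()
d=grab('side')
a=d['pixels'][60:220,160:360,::-1];e=cv2.resize(a,None,fx=3.5,fy=3.5,interpolation=cv2.INTER_CUBIC);cv2.imwrite('pics/over.png',e)
```

```text
t 7.75 tcp [0.5677 0.2508 0.1797] yhead 101.27 z [ 3.e-04 -6.e-04 -1.e+00] gap 0.273 F [ 0.5  0.7 -2.3] gf 30.0 q [-0.76  0.31  0.34  1.61 -0.1   1.24  1.36]
```

View pics/over.png

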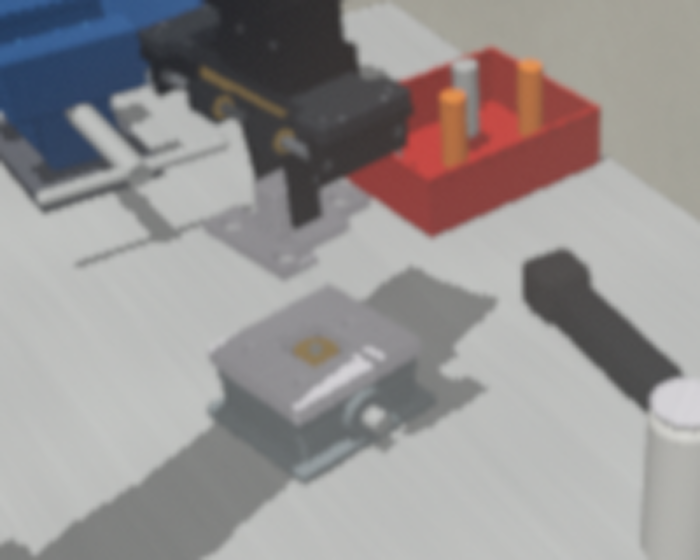

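The cover is held level above the housing, with its lug on the same side as the lone threaded hole. I'll descend slowly to about 17 mm above the face.

>>> arm_command(
  offset=[
    [-1, 1, -10],
    [0, 0, -15],
    [0, 0, -15],
    [0, 0, -12],
    [0, 0, -10],
    [0, 0, -8],
    [0, 0, -6],
    [0, 0, -5],
    [0, 0, 0],
    [0, 0, 0],
  ],
  delta_rot=[
    [0, 0, 0],
    [0, 0, 0],
    [0, 0, 0],
    [0, 0, 0],
    [0, 0, 0],
    [0, 0, 0],
    [0, 0, 0],
    [0, 0, 0],
    [0, 0, 0],
    [0, 0, 0],
  ],
)

```text
t: 8.8
tcp_pos: [0.5663, 0.2539, 0.0988]
tool_rot: [0.0, -0.1, 0.995, 0.0]
force: [-0.3, 0.4, -2.0]
finger_gap: 0.276
gripper_force: 30.0
```

Run:
```python
from h import *
for i in range(5): st();d=grab('side')
t=grab('top')
a=cv2.resize(d['pixels'][120:210,200:300,::-1],None,fx=4,fy=4,interpolation=cv2.INTER_CUBIC)
b=cv2.resize(t['pixels'][165:255,175:275,::-1],None,fx=4,fy=4,interpolation=cv2.INTER_CUBIC)
cv2.imwrite('pics/fin.png',np.hstack([a,b]))
```

```text
t 8.8 tcp [0.5663 0.2539 0.0988] yhead 101.43 z [ 4.e-04  1.e-04 -1.e+00] gap 0.276 F [-0.3  0.4 -2. ] gf 30.0 q [-0.75  0.37  0.32  1.7  -0.13  1.09  1.38]
t 8.85 tcp [0.5664 0.2539 0.099 ] yhead 101.43 z [ 7.e-04  3.e-04 -1.e+00] gap 0.276 F [-0.6  0.  -2.1] gf 30.0 q [-0.75  0.37  0.32  1.7  -0.13  1.09  1.38]
t 8.9 tcp [0.5664 0.2539 0.0991] yhead 101.43 z [ 7.e-04  3.e-04 -1.e+00] gap 0.272 F [-0.3 -0.8 -2.4] gf 30.0 q [-0.75  0.37  0.32  1.7  -0.13  1.09  1.38]
t 8.95 tcp [0.5664 0.254  0.0991] yhead 101.42 z [ 7.e-04  4.e-04 -1.e+00] gap 0.27 F [ 0.4  0.3 -3. ] gf 30.0 q [-0.75  0.37  0.32  1.7  -0.13  1.09  1.38]
t 9.0 tcp [0.5664 0.2539 0.099 ] yhead 101.43 z [ 7.e-04  4.e-04 -1.e+00] gap 0.275 F [-0.5 -0.4 -2.9] gf 30.0 q [-0.75  0.37  0.32  1.7  -0.13  1.09  1.38]
```

View pics/fin.png

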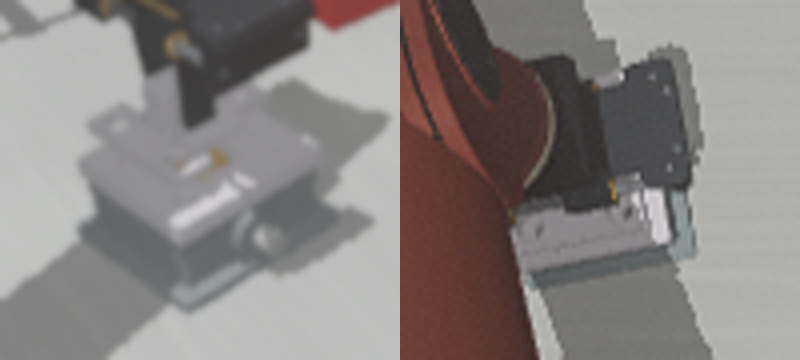

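The top crop on the right shows two cover holes at about (540,228) and (628,212), and the side crop shows a clear gap above the housing. I'll enlarge both with contrast stretched and compare the cover's edges and holes with the threaded holes.

Run:
```python
from h import *
t=dict(np.load('top.npz'));s=dict(np.load('side.npz'))
def en(im,lo,hi,f): return cv2.resize(np.clip((im.astype(float)-lo)/(hi-lo)*255,0,255).astype(np.uint8),None,fx=f,fy=f,interpolation=cv2.INTER_CUBIC)
a=en(t['pixels'][205:240,200:245,::-1],60,230,8.5);b=en(s['pixels'][135:170,215:260,::-1],80,200,8.5)
cv2.imwrite('pics/fin2.png',np.hstack([a,b]))
# predicted pixels for cover/housing holes
def proj(d,p):
    c=np.linalg.inv(d['pose'])@np.append(p,1);return d['cx']+d['fx']*c[0]/-c[2],d['cy']-d['fy']*c[1]/-c[2]
for nm,o,th,z in(('cov',(.5664,.2539),11.43,.0925),('hou',(.566,.2528),11.4,.064)):
    c,k=np.cos(np.radians(th)),np.sin(np.radians(th))
    for m in M:
        p=[o[0]+c*m[0]-k*m[1],o[1]+k*m[0]+c*m[1],z]
        T=proj(t,p);S=proj(s,p);print(nm,'top',np.round(T,1),'crop',np.round([(T[0]-200+.5)*8.5,(T[1]-205+.5)*8.5]),'side',np.round(S,1),'crop',np.round([382+(S[0]-215+.5)*8.5,(S[1]-135+.5)*8.5]))
g=t['range_z'];vv,uu=np.mgrid[205:240,200:245];P=world(t,uu.ravel(),vv.ravel());Z=(P[:,2]*1000).reshape(vv.shape)
print(np.round(Z[6:26:1,3:40:1]).astype(int))
```

```text
cov top [207.3 221.5] crop [ 67. 144.] side [229.3 150. ] crop [508. 132.]
cov top [229.6 216.9] crop [256. 105.] side [243.9 159.6] crop [632. 213.]
cov top [213.9 192.2] crop [ 122. -105.] side [258.4 142.9] crop [755.  71.]
hou top [210.5 222.6] crop [ 94. 154.] side [230.8 159.3] crop [521. 211.]
hou top [232.2 218.1] crop [278. 116.] side [245.2 169. ] crop [643. 293.]
hou top [216.9 194.1] crop [148. -89.] side [259.4 152.1] crop [764. 150.]
[[ 482  473  467  300  296  270  266  269  271  269  268  270  272  268
   272  269  269  266  269  261  193  192  192  194  189  185  183  186
   185  185  185  187  183  213  211  212  211]
 [ 483  476  469  296  273  268  272  271  270  270  269  274  274  273
   269  264  258  258  193  192  193  190  190  192  194  190  188  186
   186  187  187  188  183  183  203  209  206]
 [ 487  479  473  270  272  269  269  266  270  268  267  264  264  194
   191  190  193  191  192  194  191  191  193  194  194  190  185  182
   186  184   91   90   64   62   66   63   62]
 [ 489  482  477  267  270  267  264  262  258  187  185  186  187  192

[... 2492 characters left out ...]
 63
    63   66   64   69   65   65   62   63   66   63   67   68   64   63
    61   64   65   60   51   23   23   12   10]
 [ 519   92   92   96   90   85   64   61   58   61   64   63   61   62
    64   65   63   62   66   61   66   65   61   63   65   62   58   52
    26   23   15    7   10   12    9   10    7]
 [ 523   65   62   63   64   65   66   63   66   62   62   64   65   61
    64   64   64   66   64   64   66   59   57   51   20   16   10   12
     9   10    6    9    6    9    7   10   12]
 [ 526   60   65   68   65   66   64   65   67   63   67   64   63   61
    62   63   59   59   52   20   16   12   13    8   10    9    9   10
     9    9    7   10   12    9   13    8    7]]
```

View pics/fin2.png

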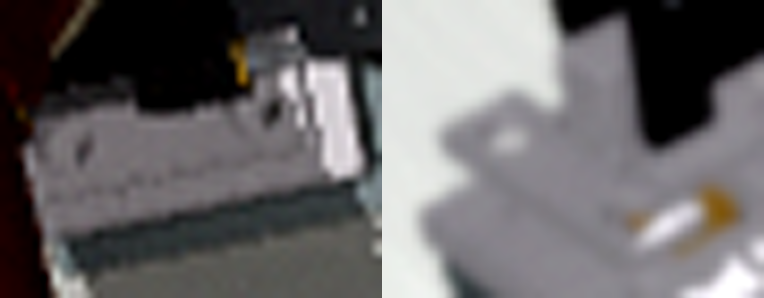

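The depth and brightness of the left cover hole put it at top (207.6,222) and side crop (508,140). Both agree with the pose predicted from the TCP to within 1 mm. The cover is therefore about (+0.4, +1.1) mm off the housing and 20 mm up, so I'll make a small final trim.

>>> arm_command(
  offset=[
    [-0.5, -1, -1],
    [0, 0, -2],
    [0, 0, -1],
    [0, 0, 0],
    [0, 0, 0],
    [0, 0, 0],
    [0, 0, 0],
    [0, 0, 0],
  ],
  delta_rot=[
    [0, 0, 0],
    [0, 0, 0],
    [0, 0, 0],
    [0, 0, 0],
    [0, 0, 0],
    [0, 0, 0],
    [0, 0, 0],
    [0, 0, 0],
  ],
)

```text
t: 9.9
tcp_pos: [0.5656, 0.2529, 0.0946]
tool_rot: [0.0, -0.1, 0.995, -0.0]
force: [-0.6, -0.9, -2.6]
finger_gap: 0.274
gripper_force: 30.0
```

Run:
```python
from h import *
s=st()
p=s['tcp_pos']
if abs(p[0]-.566)<.0015 and abs(p[1]-.253)<.0015 and .092<p[2]<.099: print(robot.close_job())
```

```text
t 9.9 tcp [0.5656 0.2529 0.0946] yhead 101.43 z [ 1.e-04  0.e+00 -1.e+00] gap 0.274 F [-0.6 -0.9 -2.6] gf 30.0 q [-0.75  0.38  0.32  1.7  -0.13  1.08  1.38]
the job is handed in; nothing more can be done
None
```

I handed the job in at about 10 s with the T-cover held level and still, about 16 mm above the housing face, and its holes within about 1 mm of the threaded holes by my estimate; no verdict was returned.

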